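# Prop the mixer's sprung catch and move the sample block to the cold plate

### The job

The sample block in the bench mixer is held down by a sprung fork catch. Prop the catch open with the thick tapered peg: push it straight down between the stop wall and the catch until it stands on the mixer's deck, and leave it there. Then lift the block out by its fin, keep it upright and set it down gently, without dropping it, in the middle of the cold plate.

Things in the scene. Friction and masses are not known exactly. Their poses are not given: they have to be found in the camera images.
- peg: Prop: white round plastic peg, 106 mm tall, upright in one of 3 pockets (80 mm apart) of a grey stand, 45 mm high; lift 35 mm to free it. Origin: centre of foot, z up. Cone, dia 10 at foot to 40 at 28 mm up; shank dia 40 to 60 mm; handle dia 26 from 66 to 106 mm: grip here from above. The other two white pegs are wrong: one slim (dia 20, too thin), one a plain rod (dia 40 from top to foot, no handle: does not enter).
- block: Sample block, aluminium, about 0.4 kg, in a low nest on the mixer (lips up to 12 mm, 3 mm play). Origin: centre of underside, z up. Flange 110 (x) x 90 (y) x 12 mm, held under the prongs at its +y edge; body 100 x 50 mm, top at 52 mm with tube caps; black grip fin in the middle, 50 long (x), 14 thick (y), from 52 to 100 mm up: grip across its thickness.
- mixer: Bench mixer, fixed, white, 200 (x) x 230 (y) mm; origin: centre of underside, z up. Its frame: deck (top) at z 50; block centred at x 0, y -55. Slot for the peg, open above: fixed stop wall, x -30 to 30, face at y 8; the catch's plate faces it at y 32 when shut; both to z 108, top 16 mm flared (mouth 38 wide). Push the peg down with its axis at x 0, y 28 to 30, till its foot is on the deck.
- catch (a joint): Steel fork catch on the mixer: 0 shut, slides to the mixer's +y, up to 0.026 m, and springs back (2.4 N, 4.5 N at 0.016). Two prongs (x 41 to 54 and -54 to -41, z 64 to 76) pass the wall and reach 9 mm over the block's flange. The peg, foot on deck, holds it at 0.016: prongs 7 mm clear, peg pinched upright by itself. Pushing it in takes under 10 N. Spring housing at y 75 to 100, z to 84.
- plate: Cold plate, fixed: flat aluminium slab on a black foot, 160 (x) x 140 (y) mm, no rim. Origin: centre of its underside; its flat top is 20 mm higher. It lies on the other side of the mixer from the peg stand, left or right.
Things that resemble listed ones, but are neither listed nor needed, are in the scene too. Several things have the shape of the block; the one meant has the colours described above.

How it is judged:
On the way, in this order (a step that is already met when the one before it is completed fails the run):
1. the peg stands in the slot, foot on the deck, holding the catch open by itself with the fingers off it (x of peg in the frame of mixer between -0.022 and 0.022 m and y of peg in the frame of mixer between 0.02 and 0.036 m and z of peg in the frame of mixer between 0.044 and 0.06 m and angle between peg's own z axis and vertical below 0.15 rad and value of joint catch above 0.012 m and contact force between the fingers and peg below 0.3 N), for 0.2 s.
2. the block is lifted clear of the catch while the peg stays in the slot (x of peg in the frame of mixer between -0.022 and 0.022 m and y of peg in the frame of mixer between 0.02 and 0.036 m and z of peg in the frame of mixer between 0.044 and 0.06 m and angle between peg's own z axis and vertical below 0.15 rad and value of joint catch above 0.012 m and z of block in the frame of mixer above 0.085 m and contact force between the fingers and block above 0.5 N), for 0.1 s.
At the end, for the whole second after the job is handed in: Block upright (6 degrees), released and at rest on the cold plate, centre within 35 mm of the plate's. Peg standing by itself in the slot: foot at most 10 mm above deck, axis at y 20 to 36 mm and x -22 to 22 mm of the mixer, leaning under 8 degrees; catch held open 12 mm or more (all of step 1 and horizontal distance between block and plate below 0.035 m and z of block in the frame of plate between 0.015 and 0.025 m and angle between block's own z axis and vertical below 0.1 rad and linear speed of block below 0.03 m/s and contact force between the fingers and block below 0.3 N); the robot touches nothing.
It fails at once if the block is tipped more than 30 degrees (angle between block's own z axis and vertical above 0.52 rad).
It fails at once if the block is dropped (falls, out of the fingers, faster than 0.7 m/s: more than about 25 mm) (contact force between the fingers and block below 0.1 N and linear speed of block above 0.7 m/s).
It also fails if it takes over 64 s, if anything falls off the work surface, if the arm or the gripper's body presses on something with over 40 N, if the wrist force passes 120 N, or if a joint passes its speed limit or range.

### The arm

A 7-joint arm with a two-finger parallel gripper is mounted at the origin on the work surface. World frame = base frame: x ahead of the robot, y to its left, z up, the work surface at z = 0. Lengths are in m, angles in rad, forces in N, time in s.
With the tool pointing down it reaches from about 0.425 to 0.95 m from the base axis. Payload 16.7 kg.
Tool frame: the origin (TCP) lies midway between the tips of the shut fingers; the grasp point (between the pads) lies 19 mm behind it (env.grip_depth is the distance from the TCP to the grasp point, in m); z points along the fingers, x is the direction in which the jaws open and shut, and the axes are right-handed (so a half turn about z gives the same grasp; the last joint's range is limited). The gripper opens to 94 mm and grips with 3 to 60 N. Pads are 16 mm wide; open, the fingers measure 119 mm over their backs; the gripper's body (75 mm by 177 mm) begins 78 mm behind the grasp point.
Start: joints at [1.188, 0.426, 0.074, 1.606, -0.034, 1.111, -0.067], TCP at [0.156, -0.657, 0.205] pointing down, gripper open.
Joint ranges: [-2.85, 2.85], [-0.5, 2.14], [-1.23, 1.37], [0.21, 2.46], [-1.02, 4.16], [0.16, 2.05], [-2.73, 2.73]. Speed limits (rad/s): [1.89, 1.89, 2.39, 2.39, 3.01, 3.01, 3.01].

### API

Orientations are given as a unit quaternion [w, x, y, z].
In Python, from station import telemetry, optics, env gives the robot as it stands.
- The arm moves only by the tool send_rows, never from a script. Its argument "targets" is text: rows parted by semicolons, each of 6 numbers parted by spaces: the shift along the tool's x, y, z in mm, then the turn, a rotation vector about the tool's x, y, z in rad. A call has 1 to 5 rows; each row shifts and turns the commanded pose from where the row before left it, along the tool's axes as they then stand; what a row does not reach is not made up. A row lasts 1/12 s, in which the tool goes at most 41.7 mm and 7.16 degrees, less where a joint would pass 70% of its speed; a pose out of reach is approached as far as the arm can. A call is refused whole if a number of a shift passes 41.7 or a number of a turn 0.125, either way. A call with a gripper value outside its range is refused whole. "jaw" is the opening in per cent of the stroke, from 0 (shut) to 100 (fully open), set as the call begins (left out, the last holds). The fingers move at their own pace and stop on an object; "force" is the grip in N (left out, the last holds). Time passes only in rows, so rows that do not move let the fingers close. It gives the time, the measured TCP pose, the force and the opening at its end, in the units of the state.
- telemetry.get_obs(): the state, without advancing time (a new reading comes with each control period).
- optics.get_image(name): name is "side" or "top"; returns the picture (480x640x3 uint8, red, green, blue); there is no depth.
- optics.get_calibration(name): a dict with "fx", "fy", "cx", "cy" (pixels), "k1" (the pictures are not rectified: a ray, as slopes to the right and down, at radius r is drawn at 1 + k1 r^2 times it, then the intrinsics apply), "eye" and "orientation" of the camera in the world. Camera axes: x right, y down, z forward; pixel columns grow to the right and rows downward; lengths in m; the calibration is good to about 2 mm. A picture is of the moment at which its call begins. get_calibration takes no time and is no camera call.
- env.finish_job(): hands the job in, once; it reports no verdict.
Trained networks look in the newest picture that a camera, given by its name, has taken for a name from the list of things; names that differ only in an ending like _2 or _b are one class to them, and where a whole thing is asked for, a point or a joint stands for the part that bears it (a point fixed in the world has none). Each returns a list of dicts, best first, with "p" (0 to 1); they miss things now and then, are a little off and sometimes report something else, mostly with a low value. They report only what shows in the picture. A call takes as long as a camera call. They do not tell look-alikes from the thing itself.
- optics.find_in(query, camera): "xy" ([column, row] in pixels, amid what is visible of it).
The state is a dict: "clock": time; "joint_pos": joint angles; "qvel": joint speeds; "effort": joint torques, N m; "position": TCP position; "ee_rot": TCP orientation; "ft_force": force on the tool from outside, world axes, zero at the start; "wrist_torque": the same for the moment, N m; "width": opening from 0.0 (shut) to 1.0 (fully open).
Only numpy, scipy, OpenCV 4.12 (cv2) and the standard library are available. Lean on these libraries where they do the work, as an engineer would, in place of code of your own. Each camera call takes 0.05 s, during which the arm holds its last target.

## Working session

There is one attempt and no reset: what is moved stays moved. The work goes in short steps, Python scripts to look and compute and a tool call to move; the robot and the scene stay as the last step left them, time stands still between calls to the robot, and variables do not carry over. Pictures are saved under pics/ and viewed, and the job is handed in when it is done.

Besides the shell and the picture viewer there is one more tool, called after "Request:" as name(argument=value, ...) on one line, values as JSON. send_rows: Moves the arm, as the interface text tells. Its arguments: {"type":"object","properties":{"targets":{"type":"string"},"jaw":{"type":"number"},"force":{"type":"number"}},"required":["targets"]}

```bash
ls; mkdir -p pics; python3 - <<'E'
from station import telemetry, optics, env
import cv2
o=telemetry.get_obs(); print(o)
for n in("side","top"):
    print(optics.get_calibration(n)); cv2.imwrite(f"pics/{n}0.png",optics.get_image(n)[:,:,::-1])
    for q in("peg","block","mixer","catch","plate"):
        print(n,q,[( [round(v) for v in d["xy"]],round(d["p"],2)) for d in optics.find_in(q,n)])
print(env.grip_depth)
E
```

```text
pics
{'clock': 0.0, 'joint_pos': array([ 1.1874933 ,  0.42673524,  0.07389398,  1.60661447, -0.03410328,
        1.11078674, -0.06713619]), 'qvel': array([-5.36044604e-04, -4.93849487e-04, -1.61638348e-04,  1.19529373e-04,
       -6.20548058e-05,  4.46973322e-04,  6.52028756e-04]), 'effort': array([ 1.82617468e-04, -9.35810995e+01,  3.66734840e+00, -4.54183030e+01,
       -4.87601256e-02,  2.02960067e-02,  1.52425400e-04]), 'position': array([ 0.15622457, -0.65622072,  0.20477145]), 'ee_rot': array([-3.52969653e-04,  7.84720467e-01, -6.19849480e-01, -5.35721886e-04]), 'ft_force': array([-0.06919628,  0.68666804, -0.41200719]), 'wrist_torque': array([-0.00530168, -0.00936451, -0.04735293]), 'width': 0.9970526552567359}
{'fx': 476.1656165552438, 'fy': 476.1656165552438, 'cx': 318.4051035003412, 'cy': 234.62476838911607, 'k1': 0.030204420883087512, 'eye': array([0.17587963, 0.85525664, 0.79291105]), 'orientation': array([ 0.05251991, -0.12366314,  0.88779111, -0.44019999])}
side peg [([311, 180], 0.77)]
side block [([301, 164], 0.96), ([330, 303], 0.9), ([355, 248], 0.79), ([396, 197], 0.74), ([257, 221], 0.57)]
side mixer [([253, 263], 0.82)]
side catch [([247, 249], 0.59)]
side plate [([234, 361], 0.74)]
{'fx': 440.047126878334, 'fy': 440.047126878334, 'cx': 322.8873237186931, 'cy': 240.34456768014542, 'k1': -0.0791058388960516, 'eye': array([ 0.24865134, -0.09203627,  0.96390962]), 'orientation': array([-0.07564187,  0.71615032, -0.68982081,  0.07452704])}
top peg [([430, 206], 0.81)]
top block [([327, 299], 0.91), ([232, 289], 0.89), ([457, 333], 0.85), ([492, 190], 0.79), ([303, 182], 0.76)]
top mixer [([267, 198], 0.64)]
top catch [([261, 184], 0.79)]
top plate [([156, 222], 0.64)]
0.0188
```

View pics/side0.png

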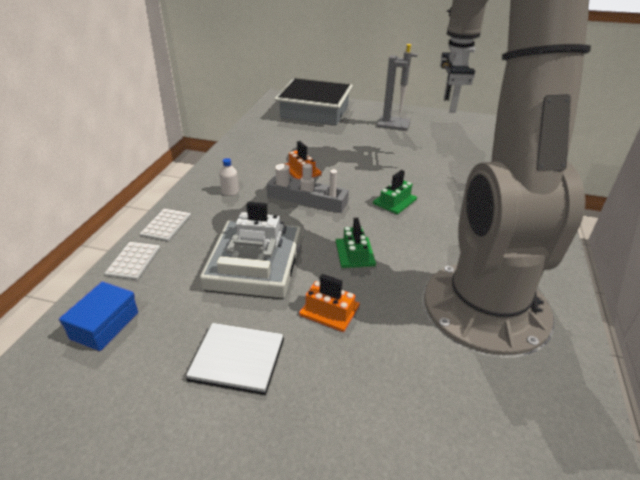

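View pics/top0.png

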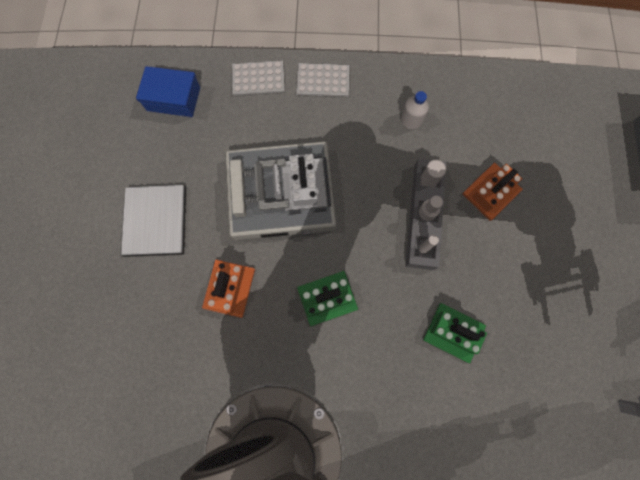

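The mixer is at about (280,190) in the top view with the aluminium block at (303,182). The plate is at (155,220) and the peg stand at (428,215), with pegs at (436,170), (431,207) and (430,243). Next I'll enlarge these.

```bash
python3 - <<'E'
import cv2,numpy as np
t=cv2.imread("pics/top0.png"); s=cv2.imread("pics/side0.png")
cv2.imwrite("pics/c1.png",cv2.resize(t[135:275,390:450],None,fx=4,fy=4,interpolation=2))
a=cv2.resize(s[135:215,255:360],(787,600),interpolation=2)
cv2.imwrite("pics/c2.png",a)
cv2.imwrite("pics/c3.png",cv2.resize(t[135:245,215:345],None,fx=5.4,fy=5.4,interpolation=2)[:600])
cv2.imwrite("pics/c4.png",cv2.resize(s[195:300,195:310],None,fx=5.5,fy=5.5,interpolation=2))
E
```

```text
(no output)
```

View pics/c1.png

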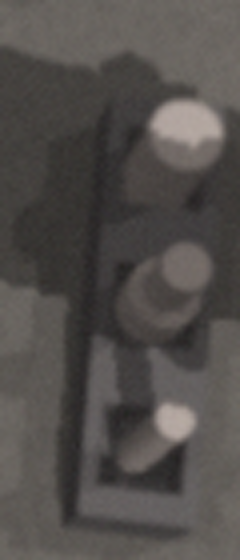

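View pics/c2.png

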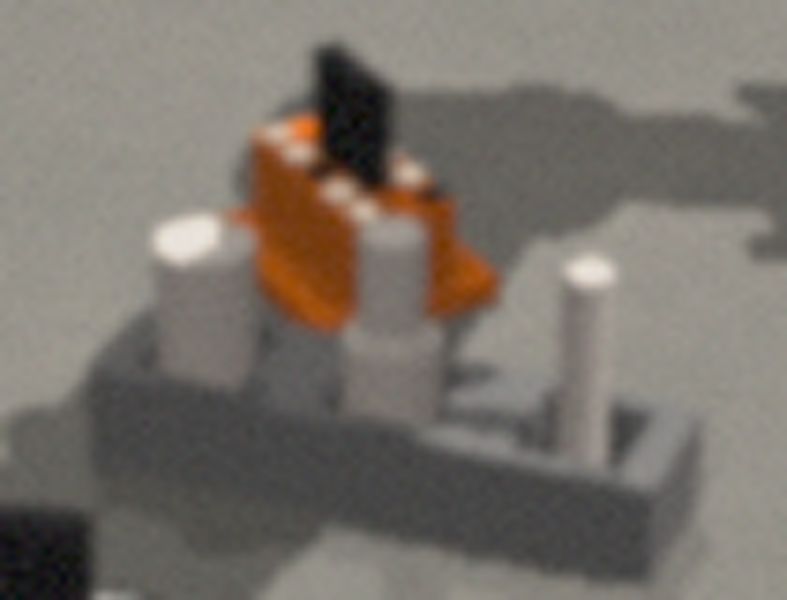

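View pics/c3.png

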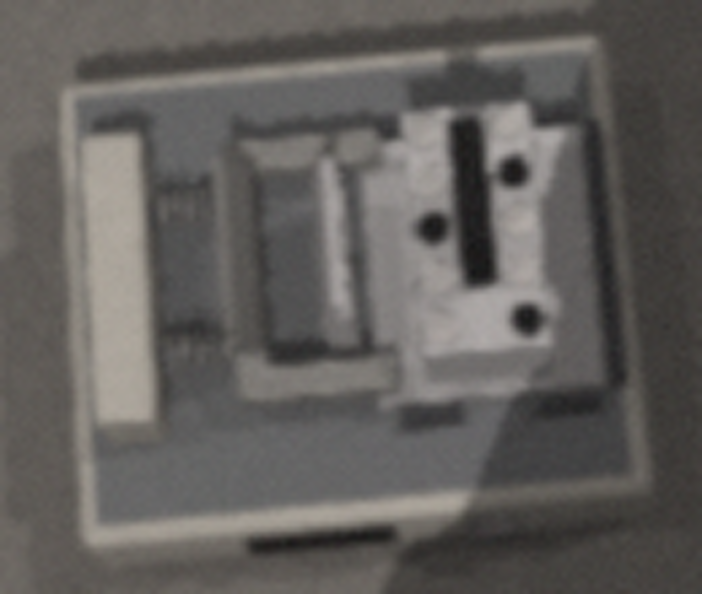

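View pics/c4.png

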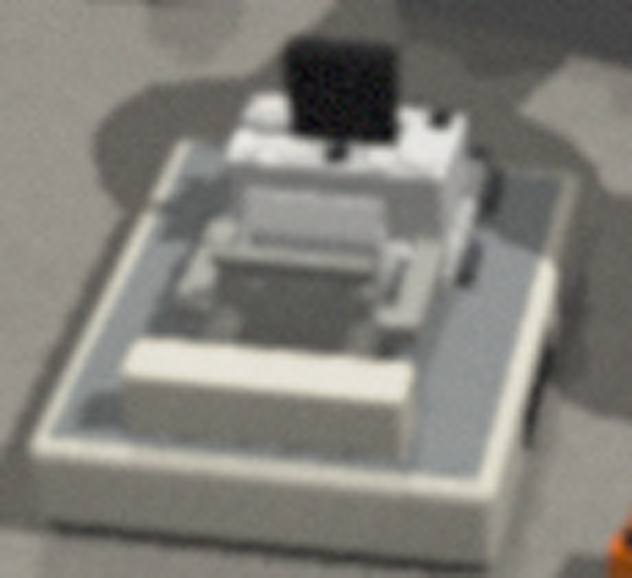

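```bash
cat > h.py <<'E'
import numpy as np, cv2
from scipy.spatial.transform import Rotation as R
from scipy.optimize import least_squares
from station import telemetry, optics, env
CAL={n:optics.get_calibration(n) for n in("side","top")}
def rot(q): return R.from_quat([q[1],q[2],q[3],q[0]]).as_matrix()
def proj(n,P):
    c=CAL[n]; P=np.atleast_2d(P); q=(P-c["eye"])@rot(c["orientation"])
    s=q[:,:2]/q[:,2:]; s=s*(1+c["k1"]*(s**2).sum(1,keepdims=True))
    return s*[c["fx"],c["fy"]]+[c["cx"],c["cy"]]
def atz(n,uv,z):
    c=CAL[n]; d=(np.array(uv)-[c["cx"],c["cy"]])/[c["fx"],c["fy"]]
    s=d.copy()
    for _ in range(20): s=d/(1+c["k1"]*(s@s))
    v=rot(c["orientation"])@np.r_[s,1]; e=c["eye"]
    return e+v*(z-e[2])/v[2]
def tri(a,b): # top px, side px
    f=lambda X: np.r_[proj("top",X)[0]-a, proj("side",X)[0]-b]
    r=least_squares(f,[.5,-.1,.1]); return r.x, r.fun
def local(pose,P):
    x,y,z,w=pose; P=np.atleast_2d(P); c,s=np.cos(w),np.sin(w)
    return P@np.array([[c,s,0],[-s,c,0],[0,0,1]])+[x,y,z]
E
python3 - <<'E'
from h import *
np.set_printoptions(precision=4,suppress=True)
top=np.array([[227,151.7],[326.1,142.4],[334.4,224.8],[231.3,235]])
side=np.array([[201.4,276.8],[228.6,221.4],[299,227.7],[284.1,284.1]])
for a,b in zip(top,side): print(tri(a,b), atz("top",a,.05),atz("side",b,.05))
loc=np.array([[.1,.115,.05],[.1,-.115,.05],[-.1,-.115,.05],[-.1,.115,.05]])
for nm in (("top",),("side",),("top","side")):
    f=lambda p: np.concatenate([(proj(n,local([p[0],p[1],0,p[2]],loc))-(top if n=="top" else side)).ravel() for n in nm])
    r=least_squares(f,[.5,0,0]); print(nm,r.x,abs(r.fun).max())
print("peg",tri([436.75,201.75],[307.7,165.4]),atz("top",[436.75,201.75],.116),atz("side",[307.7,165.4],.116))
print("fin",atz("top",[302.6,172.6],.153))
t=cv2.imread("pics/top0.png"); s=cv2.imread("pics/side0.png")
cv2.imwrite("pics/p1.png",np.hstack([cv2.resize(t[175:265,110:200],(400,400),interpolation=2),cv2.resize(s[310:400,180:290],(400,400),interpolation=2)]))
E
```

```text
(array([0.643 , 0.1367, 0.0426]), array([ 0.0402,  0.3326, -0.3116, -0.1415])) [0.6407 0.135  0.05  ] [0.6375 0.144  0.05  ]
(array([ 0.6745, -0.0858,  0.0403]), array([ 0.0348,  0.3115, -0.3384, -0.1517])) [ 0.6708 -0.0857  0.05  ] [ 0.6669 -0.0733  0.05  ]
(array([ 0.4832, -0.1104,  0.0418]), array([-0.0029, -0.0361,  0.0425,  0.0129])) [ 0.481  -0.1102  0.05  ] [ 0.4799 -0.0999  0.05  ]
(array([0.4507, 0.1099, 0.046 ]), array([ 0.0193,  0.2359, -0.2397, -0.0723])) [0.4503 0.1091 0.05  ] [0.4486 0.114  0.05  ]
('top',) [0.5612 0.0121 0.1348] 2.2953701550418373
('side',) [0.5591 0.0187 0.1447] 2.2521048166586297
('top', 'side') [0.5608 0.0138 0.1387] 3.2734248288745675
peg (array([ 0.5206, -0.3151,  0.1136]), array([ 0.0166,  0.198 , -0.2696, -0.0883])) [ 0.5203 -0.3145  0.116 ] [ 0.5185 -0.3107  0.116 ]
fin [ 0.5576 -0.0428  0.153 ]
```

View pics/p1.png

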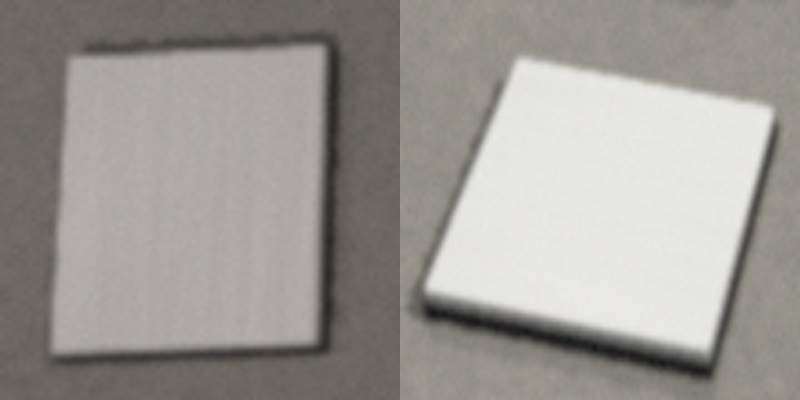

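```bash
cat > ov.py <<'E'
from h import *
def box(x0,x1,y0,y1,z0,z1): return [[(x0,y0,z1),(x1,y0,z1),(x1,y1,z1),(x0,y1,z1),(x0,y0,z1)],[(x0,y0,z0),(x1,y0,z0),(x1,y1,z0),(x0,y1,z0),(x0,y0,z0)]]
L=box(-.1,.1,-.115,.115,0,.05)+[[(-.03,.008,.092),(.03,.008,.092)]]+[[(-.03,.032,.092),(.03,.032,.092)]]+[[(-.03,.001,.108),(.03,.001,.108)],[(-.03,.039,.108),(.03,.039,.108)]]
L+=box(.041,.054,-.019,.02,.064,.076)+box(-.054,-.041,-.019,.02,.064,.076)
L+=[[(-.06,.075,.084),(.06,.075,.084),(.06,.1,.084),(-.06,.1,.084),(-.06,.075,.084)]]
B=box(-.055,.055,-.1,-.01,.05,.062)+box(-.05,.05,-.08,-.03,.05,.102)+box(-.025,.025,-.062,-.048,.102,.15)
def over(img,n,pose,roi,sc,lines=None):
    x0,x1,y0,y1=roi
    im=cv2.resize(img[y0:y1,x0:x1],None,fx=sc,fy=sc,interpolation=2)
    for li,col in ((L,(0,0,255)),(B,(0,200,0))) if lines is None else ((lines,(0,0,255)),):
        for p in li:
            q=((proj(n,local(pose,np.array(p)))+.5-[x0,y0])*sc).astype(int)
            cv2.polylines(im,[q.reshape(-1,1,2)],False,col,1)
    return im
E
python3 - <<'E'
from ov import *
np.set_printoptions(precision=4,suppress=True)
top=np.array([[227,151.7],[326.1,142.4],[334.4,224.8],[231.3,235]])
side=np.array([[201.4,276.8],[228.6,221.4],[299,227.7],[284.1,284.1]])
loc=np.array([[.1,.115,.05],[.1,-.115,.05],[-.1,-.115,.05],[-.1,.115,.05]])
def f(p):
    l=loc*[1,1,0]; l=l-np.sign(l)*p[4]; l[:,2]=p[3]
    return np.r_[(proj("top",local([p[0],p[1],0,p[2]],l))-top).ravel(),(proj("side",local([p[0],p[1],0,p[2]],l))-side).ravel()]
r=least_squares(f,[.5,0,0,.05,0]); print(r.x,abs(r.fun).max())
p=r.x; pose=[p[0],p[1],0,p[2]]
cv2.imwrite("pics/o1.png",over(cv2.imread("pics/top0.png"),"top",pose,(210,350,130,245),5.2))
cv2.imwrite("pics/o2.png",over(cv2.imread("pics/side0.png"),"side",pose,(190,320,190,300),5.4))
# plate
T=np.array([[70,57],[326,45],[318,346],[52,354]])*90/400+[110-.4,175-.4]
S=np.array([[520-400,58],[775-400,105],[712-400,355],[424-400,292]])*[110/400,90/400]+[180-.4,310-.4]
T=T-.0;print("plate T",T.mean(0))
print([atz("top",u,.02)for u in T]); print([atz("side",u,.02) for u in S])
print(np.mean([atz("top",u,.02)for u in T],0),np.mean([atz("side",u,.02) for u in S],0))
E
```

```text
[0.5626 0.0128 0.1386 0.043  0.0036] 0.7685957597171864
plate T [152.6875 219.7125]
[array([0.5595, 0.3704, 0.02  ]), array([0.5699, 0.2364, 0.02  ]), array([0.4136, 0.2236, 0.02  ]), array([0.4042, 0.3584, 0.02  ])]
[array([0.5678, 0.2401, 0.02  ]), array([0.4144, 0.2264, 0.02  ]), array([0.4015, 0.3639, 0.02  ]), array([0.5578, 0.3758, 0.02  ])]
[0.4868 0.2972 0.02  ] [0.4854 0.3016 0.02  ]
```

View pics/o1.png

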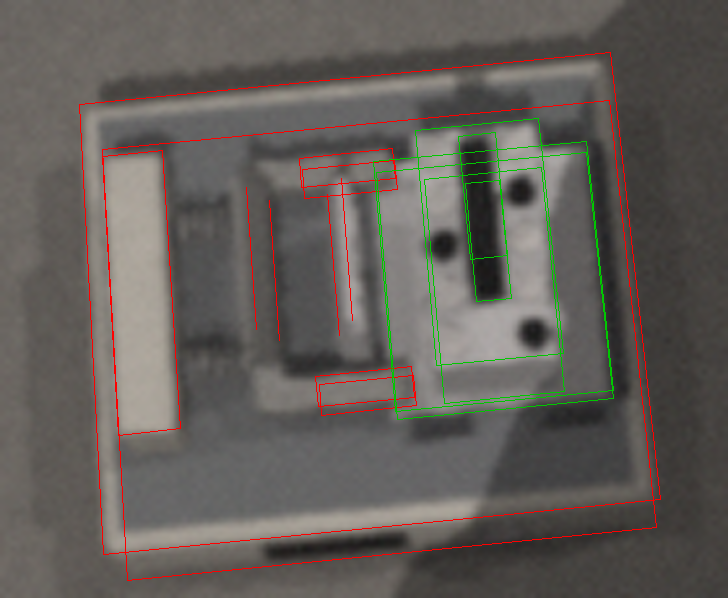

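View pics/o2.png

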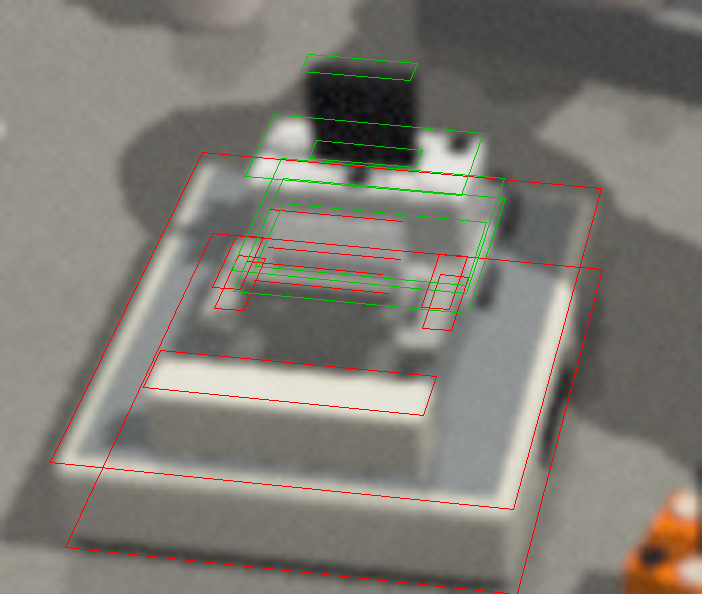

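Mixer pose is about (0.562, 0.013), yaw 0.139. Three pegs in the top view: a thick plain rod at (436,170), a stepped one at (436,202) and a slim one at (433,240). The right one is the middle peg, because it has a thick shank and a narrower handle, as the crops confirm. Next I plan the approach.

```bash
cat > plan.py <<'E'
from h import *
import sys
def st():
    o=telemetry.get_obs(); return o,np.array(o["position"]),rot(o["ee_rot"])
def go(target,yaw=None):
    o,p,M=st(); d=M.T@(np.array(target)-p)*1000
    a=np.arctan2(M[1,0],M[0,0])
    print("t%.2f pos"%o["clock"],p.round(4),"xyaw %.3f"%a,"tilt",M[:2,2].round(4),"F",np.round(o["ft_force"],1),"w %.3f"%o["width"])
    print("delta tool mm",d.round(1),"" if yaw is None else "rz %.3f"%(-((yaw-a+np.pi)%(2*np.pi)-np.pi)))
if __name__=="__main__":
    v=[float(x) for x in sys.argv[1:]]; go(v[:3],v[3] if len(v)>3 else None)
E
python3 - <<'E'
from h import *
for uv,n in (([436.7,168.7],"rod"),([436.75,201.75],"peg"),([433.7,240.5],"slim")): print(n,atz("top",uv,.116))
E
python3 plan.py .5205 -.314 .2 -1.432
```

```text
rod [ 0.59154817 -0.31598106  0.116     ]
peg [ 0.52028591 -0.31445933  0.116     ]
slim [ 0.43974531 -0.30678146  0.116     ]
t0.60 pos [ 0.1564 -0.6566  0.2055] xyaw -1.337 tilt [0.     0.0001] F [ 0.9 -0.4  0.2] w 1.002
delta tool mm [-248.9 -433.6    5.5] rz 0.095
```

Request:
send_rows(targets="-19 -33 0 0 0 0;-19 -33 0 0 0 0;-19 -33 0 0 0 0;-19 -33 0 0 0 0;-19 -33 0 0 0 0", jaw=75)

```text
clock: 1.02
position: [0.2959, -0.5246, 0.2056]
ee_rot: [0.0, 0.785, -0.62, 0.0]
ft_force: [1.0, -1.4, -0.1]
width: 0.751
```

Request:
send_rows(targets="-19 -33 0 0 0 0;-19 -33 0 0 0 0;-19 -33 0 0 0 0;-19 -33 0 0 0 0;-19 -33 0 0 0 0.095")

```text
clock: 1.43
position: [0.4345, -0.3939, 0.2058]
ee_rot: [-0.0, 0.755, -0.656, 0.0]
ft_force: [0.7, -0.8, -0.2]
width: 0.752
```

```bash
python3 plan.py .5205 -.314 .2 -1.432
```

```text
t1.43 pos [ 0.4345 -0.3939  0.2058] xyaw -1.430 tilt [ 0.0005 -0.0003] F [ 0.7 -0.8 -0.2] w 0.752
delta tool mm [-67.1 -96.4   5.8] rz 0.002
```

Request:
send_rows(targets="-22 -32 0 0 0 0;-22 -32 0 0 0 0;-23 -32 0 0 0 0;0 0 0 0 0 0")

```text
clock: 1.77
position: [0.5249, -0.3086, 0.2055]
ee_rot: [-0.002, 0.757, -0.653, 0.0]
ft_force: [0.2, 0.5, -0.8]
width: 0.751
```

```bash
python3 plan.py .5205 -.314 .079 -1.432; python3 - <<'E'
from h import *
t=optics.get_image("top")[:,:,::-1]; s=optics.get_image("side")[:,:,::-1]
cv2.imwrite("pics/g1.png",np.hstack([cv2.resize(t[130:280,370:500],(390,450),interpolation=2),cv2.resize(s[90:230,240:370],(410,450),interpolation=2)]))
E
```

```text
t1.77 pos [ 0.5249 -0.3086  0.2055] xyaw -1.423 tilt [0.0024 0.0025] F [ 0.2  0.5 -0.8] w 0.751
delta tool mm [  5.    5.5 126.5] rz 0.009
```

View pics/g1.png

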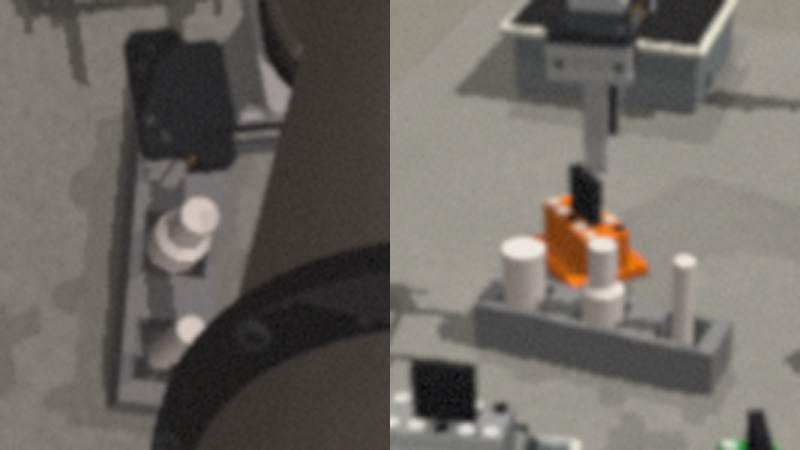

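Shadow gone: the handle top is again at (436.7,201.7) in the top view, and the gripper lines up above it in the side view. Descending.

```bash
python3 plan.py .5205 -.314 .079 -1.432
```

```text
t1.87 pos [ 0.5203 -0.3141  0.2053] xyaw -1.429 tilt [0.     0.0004] F [-0.8 -0.8 -0.4] w 0.752
delta tool mm [-1.000e-01 -2.000e-01  1.263e+02] rz 0.003
```

Request:
send_rows(targets="0 0 36 0 0 0;0 0 36 0 0 0;0 0 30 0 0 0;0 0 18 0 0 0;0 0 6 0 0 0")

```text
clock: 2.28
position: [0.5165, -0.3162, 0.0764]
ee_rot: [0.001, 0.754, -0.657, -0.002]
ft_force: [-0.8, -0.1, 0.1]
width: 0.747
```

Request:
send_rows(targets="0 0 0 0 0 0;0 0 0 0 0 0;0 0 0 0 0 0;0 0 0 0 0 0", jaw=0, force=30)

```text
clock: 2.62
position: [0.5199, -0.3164, 0.0811]
ee_rot: [-0.0, 0.754, -0.657, 0.001]
ft_force: [0.5, 0.7, 0.6]
width: 0.504
```

Request:
send_rows(targets="0 0 0 0 0 0;0 0 0 0 0 0;0 0 0 0 0 0")

```text
clock: 2.87
position: [0.5194, -0.3158, 0.08]
ee_rot: [-0.0, 0.754, -0.656, 0.0]
ft_force: [-0.3, -1.0, -0.4]
width: 0.291
```

```bash
python3 plan.py .5205 -.314 .079 -1.432
```

```text
t2.87 pos [ 0.5194 -0.3158  0.08  ] xyaw -1.432 tilt [ 0.0007 -0.0003] F [-0.3 -1.  -0.4] w 0.291
delta tool mm [-1.6 -1.4  1. ] rz -0.000
```

Request:
send_rows(targets="0 0 0 0 0 0;0 0 0 0 0 0;0 0 0 0 0 0")

```text
clock: 3.12
position: [0.5194, -0.3155, 0.0798]
ee_rot: [-0.0, 0.754, -0.656, 0.0]
ft_force: [-0.5, 1.6, 5.9]
width: 0.263
```

Request:
send_rows(targets="0 0 -10 0 0 0;0 0 -20 0 0 0;0 0 -30 0 0 0;0 0 -30 0 0 0;0 0 -20 0 0 0")

```text
clock: 3.53
position: [0.5196, -0.3161, 0.1928]
ee_rot: [-0.0, 0.754, -0.656, 0.001]
ft_force: [0.6, -1.0, -0.7]
width: 0.264
```

Request:
send_rows(targets="0 0 -20 0 0 0;0 0 0 0 0 0;0 0 0 0 0 0")

```text
clock: 3.78
position: [0.5195, -0.316, 0.2109]
ee_rot: [-0.0, 0.754, -0.656, 0.001]
ft_force: [-0.1, 0.8, -1.4]
width: 0.261
```

```bash
python3 plan.py .5584 .0415 .21 -1.432; python3 - <<'E'
from h import *
t=optics.get_image("top")[:,:,::-1]; s=optics.get_image("side")[:,:,::-1]
cv2.imwrite("pics/g2.png",np.hstack([cv2.resize(t[130:280,370:500],(390,450),interpolation=2),cv2.resize(s[90:230,240:370],(410,450),interpolation=2)]))
E
```

```text
t3.78 pos [ 0.5195 -0.316   0.2109] xyaw -1.432 tilt [ 0.0019 -0.0011] F [-0.1  0.8 -1.4] w 0.261
delta tool mm [-348.7  -87.9    0.6] rz -0.000
```

View pics/g2.png

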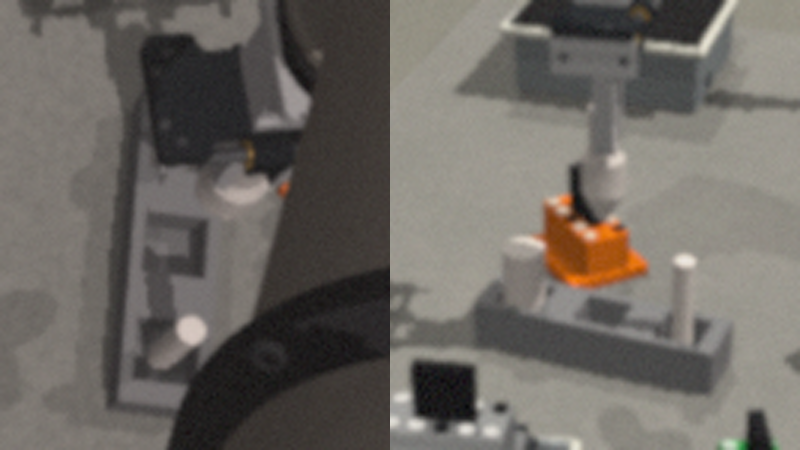

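The peg is held upright in the side view, around (600,185) in the crop. I raise it and carry it over to the slot.

Request:
send_rows(targets="0 0 -25 0 0 0;0 0 -25 0 0 0;-30 -8 -5 0 0 0;-38 -10 0 0 0 0;-38 -10 0 0 0 0")

```text
clock: 4.3
position: [0.5317, -0.2062, 0.2638]
ee_rot: [0.0, 0.754, -0.657, -0.0]
ft_force: [1.9, 0.3, -1.2]
width: 0.262
```

Request:
send_rows(targets="-38 -10 0 0 0 0;-38 -10 0 0 0 0;-38 -10 0 0 0 0;-38 -10 0 0 0 0;-38 -10 0 0 0 0")

```text
clock: 4.72
position: [0.5548, -0.01, 0.2635]
ee_rot: [0.001, 0.754, -0.656, -0.001]
ft_force: [0.7, -0.5, -0.4]
width: 0.265
```

Request:
send_rows(targets="-32 -6 0 0 0 0;-16 -4 0 0 0 0;0 0 0 0 0 0;0 0 0 0 0 0;0 0 0 0 0 0")

```text
clock: 5.13
position: [0.5584, 0.0361, 0.2637]
ee_rot: [0.001, 0.754, -0.657, -0.0]
ft_force: [-0.9, -0.3, -0.7]
width: 0.264
```

```bash
python3 plan.py .5584 .0415 .21 -1.432; python3 - <<'E'
from ov import *
t=np.ascontiguousarray(optics.get_image("top")[:,:,::-1]); s=np.ascontiguousarray(optics.get_image("side")[:,:,::-1])
cv2.imwrite("pics/top3.png",t);cv2.imwrite("pics/side3.png",s)
pose=[.5626,.0128,0,.1386]
cv2.imwrite("pics/o3.png",np.hstack([cv2.resize(over(t,"top",pose,(215,345,130,245),4),(400,354)),cv2.resize(over(s,"side",pose,(190,320,175,290),4),(400,354))]))
cv2.imwrite("pics/o3b.png",cv2.resize(s[150:290,190:320],None,fx=4.2,fy=4.2,interpolation=2))
E
```

```text
t5.13 pos [0.5584 0.0361 0.2637] xyaw -1.433 tilt [-0.0014 -0.0005] F [-0.9 -0.3 -0.7] w 0.264
delta tool mm [-5.4 -0.8 53.7] rz -0.001
```

View pics/o3.png

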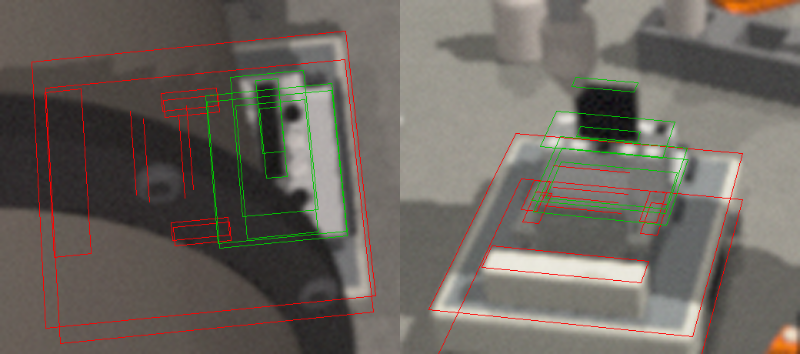

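View pics/o3b.png

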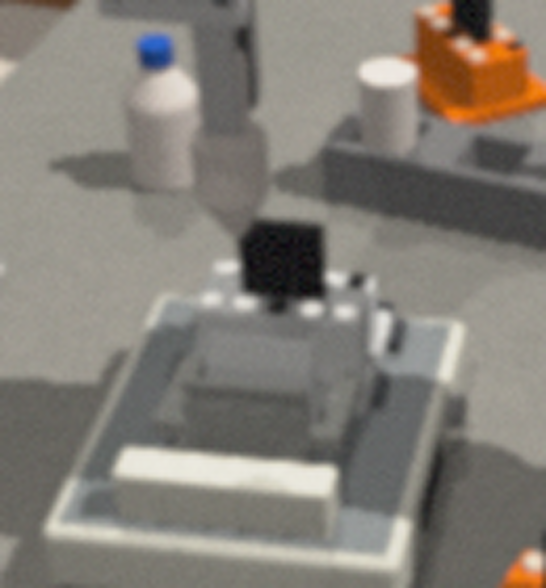

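```bash
python3 - <<'E'
from ov import *
print(proj("side",[.5584,.0361,.2637-.070]))
pose=[.5626,.0128,0,.1386]
t=cv2.imread("pics/top0.png"); s=cv2.imread("pics/side0.png")
cv2.imwrite("pics/z1.png",cv2.resize(t[155:215,225:310],None,fx=9,fy=9,interpolation=2))
cv2.imwrite("pics/z2.png",cv2.resize(s[222:272,210:285],None,fx=10,fy=10,interpolation=2))
cv2.imwrite("pics/z1o.png",over(t,"top",pose,(225,310,155,215),9))
cv2.imwrite("pics/z2o.png",over(s,"side",pose,(210,285,222,272),10))
E
```

```text
[[247.04137564 204.88799853]]
```

View pics/z1.png

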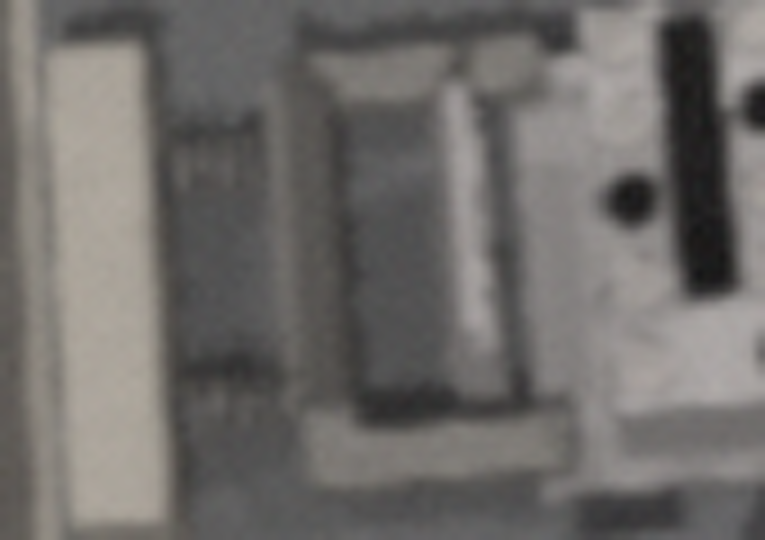

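View pics/z1o.png

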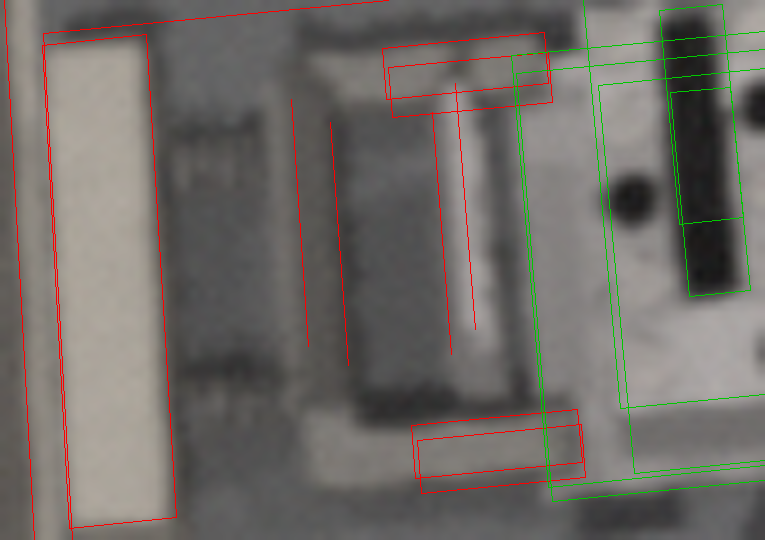

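View pics/z2.png

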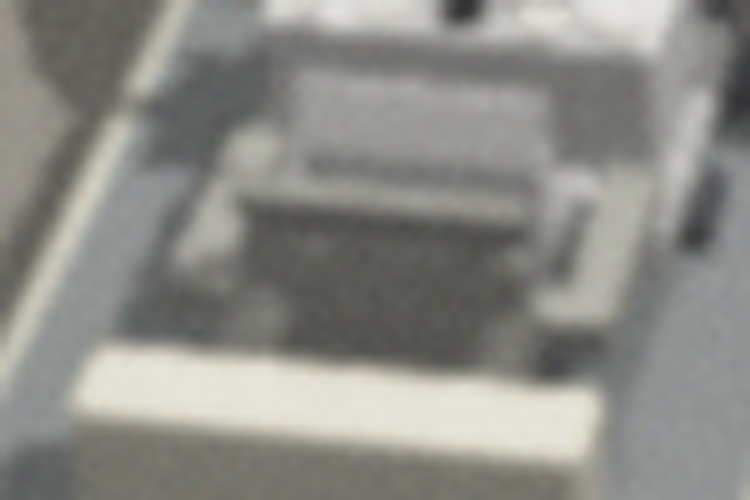

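View pics/z2o.png

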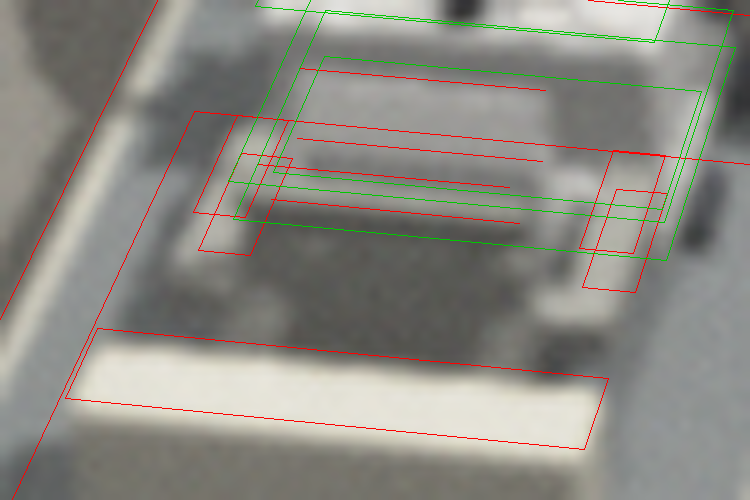

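The peg tip in the side view is 1.1 px lower than predicted. The mixer features show the same shift, so it's a side-camera bias and I trust the top-view mixer fit. I aim at local y≈0.029–0.030, world (0.5585, 0.042).

```bash
python3 plan.py .5585 .042 .178 -1.432
```

```text
t5.23 pos [0.5586 0.0357 0.2641] xyaw -1.434 tilt [-0.0008 -0.0004] F [-0.1 -0.1 -0.5] w 0.262
delta tool mm [-6.3 -0.8 86.1] rz -0.002
```

Request:
send_rows(targets="-6.3 -0.8 0 0 0 0;0 0 25 0 0 0;0 0 35 0 0 0;0 0 20 0 0 0;0 0 6 0 0 0")

```text
clock: 5.65
position: [0.5569, 0.0429, 0.1753]
ee_rot: [0.002, 0.754, -0.657, -0.002]
ft_force: [0.1, 1.0, -0.2]
width: 0.263
```

Request:
send_rows(targets="0 0 0 0 0 0;0 0 0 0 0 0;0 0 0 0 0 0")

```text
clock: 5.9
position: [0.5596, 0.0436, 0.1801]
ee_rot: [-0.001, 0.754, -0.657, 0.001]
ft_force: [-0.5, 1.0, -1.5]
width: 0.264
```

```bash
python3 plan.py .5585 .042 .178 -1.432; python3 - <<'E'
from ov import *
s=np.ascontiguousarray(optics.get_image("side")[:,:,::-1])
cv2.imwrite("pics/side4.png",s)
cv2.imwrite("pics/o4.png",cv2.resize(s[170:280,190:310],None,fx=5,fy=5,interpolation=2))
p=telemetry.get_obs()["position"]; print((proj("side",p-[0,0,.07])-[190,170])*5)
E
```

```text
t5.90 pos [0.5596 0.0436 0.1801] xyaw -1.432 tilt [0.0021 0.0003] F [-0.5  1.  -1.5] w 0.264
delta tool mm [1.4 1.3 2.1] rz -0.000
[[290.18423762 331.21826502]]
```

View pics/o4.png

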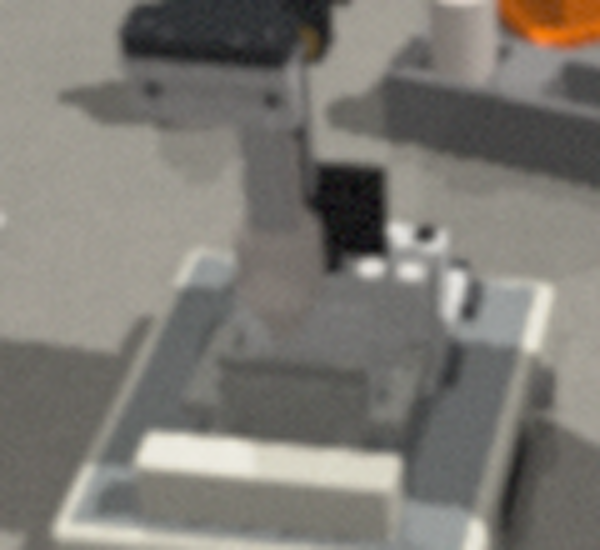

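The peg tip, around (285,335) in the crop, sits centrally above the slot whose plate spans columns 222–365. Pushing down in small steps.

Request:
send_rows(targets="0 0 5 0 0 0;0 0 5 0 0 0;0 0 5 0 0 0;0 0 5 0 0 0;0 0 0 0 0 0", force=45)

```text
clock: 6.37
position: [0.5585, 0.043, 0.1575]
ee_rot: [0.0, 0.754, -0.657, -0.0]
ft_force: [0.3, -3.2, -0.8]
width: 0.262
```

Request:
send_rows(targets="0 0 4 0 0 0;0 0 4 0 0 0;0 0 4 0 0 0;0 0 3 0 0 0;0 0 0 0 0 0")

```text
clock: 6.78
position: [0.5585, 0.0433, 0.1428]
ee_rot: [0.0, 0.754, -0.656, -0.0]
ft_force: [1.3, -2.9, -1.5]
width: 0.264
```

```bash
python3 plan.py .5585 .042 .12 -1.432; python3 - <<'E'
from ov import *
s=np.ascontiguousarray(optics.get_image("side")[:,:,::-1])
cv2.imwrite("pics/o5.png",cv2.resize(s[170:280,190:310],None,fx=5,fy=5,interpolation=2))
E
```

```text
t6.78 pos [0.5585 0.0433 0.1428] xyaw -1.432 tilt [-0.0006 -0.0001] F [ 1.3 -2.9 -1.5] w 0.264
delta tool mm [ 1.3  0.1 22.8] rz -0.000
```

View pics/o5.png

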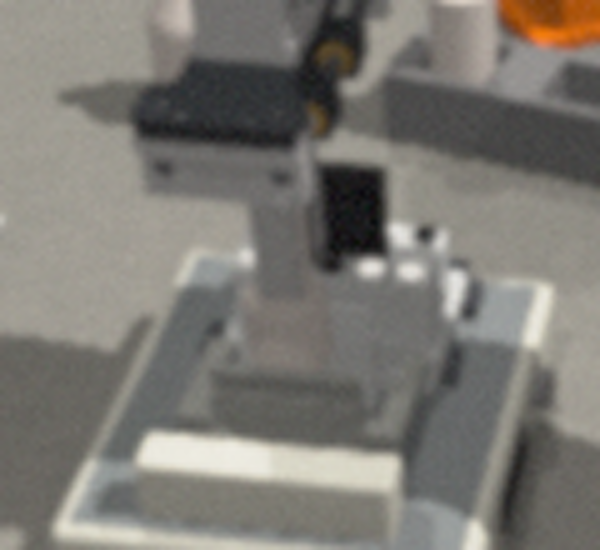

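The peg is inside the slot and the catch plate has moved toward +y. The −3 N in y matches the spring load, with no wall contact. Continuing.

Request:
send_rows(targets="0 0 4 0 0 0;0 0 4 0 0 0;0 0 4 0 0 0;0 0 4 0 0 0;0 0 0 0 0 0")

```text
clock: 7.25
position: [0.5582, 0.0434, 0.1265]
ee_rot: [0.0, 0.754, -0.656, -0.0]
ft_force: [2.1, -4.1, -3.2]
width: 0.261
```

Request:
send_rows(targets="0 0 2 0 0 0;0 0 2 0 0 0;0 0 1 0 0 0;0 0 0 0 0 0")

```text
clock: 7.58
position: [0.5586, 0.0435, 0.1222]
ee_rot: [0.0, 0.754, -0.656, -0.0]
ft_force: [-0.0, -4.0, -3.2]
width: 0.263
```

```bash
python3 plan.py .5585 .042 .12 -1.432
```

```text
t7.58 pos [0.5586 0.0435 0.1222] xyaw -1.432 tilt [-0.0003  0.    ] F [-0.  -4.  -3.2] w 0.263
delta tool mm [1.5 0.3 2.2] rz -0.000
```

Request:
send_rows(targets="0 0 1 0 0 0;0 0 0 0 0 0")

```text
clock: 7.75
position: [0.5586, 0.0435, 0.1215]
ee_rot: [0.0, 0.754, -0.656, -0.0]
ft_force: [0.7, -4.8, -1.0]
width: 0.264
```

Request:
send_rows(targets="0 0 1 0 0 0;0 0 0 0 0 0")

```text
clock: 7.92
position: [0.5587, 0.0435, 0.1205]
ee_rot: [-0.0, 0.754, -0.656, 0.0]
ft_force: [0.8, -4.5, 0.3]
width: 0.268
```

Request:
send_rows(targets="0 0 1 0 0 0;0 0 0 0 0 0")

```text
clock: 8.08
position: [0.5589, 0.0436, 0.1198]
ee_rot: [-0.0, 0.754, -0.656, 0.0]
ft_force: [-0.3, -4.6, 5.0]
width: 0.266
```

Request:
send_rows(targets="0 0 1 0 0 0;0 0 0 0 0 0")

```text
clock: 8.25
position: [0.5593, 0.0436, 0.1196]
ee_rot: [-0.0, 0.754, -0.656, 0.001]
ft_force: [-3.2, -4.8, 17.6]
width: 0.262
```

Foot on the deck. The 4.7 N in y puts the catch at about 0.017, so the peg is roughly 1–1.5 mm off the wall. I ease the downward push and shift it to the wall.

Request:
send_rows(targets="0 0 -0.8 0 0 0;0.7 0 0 0 0 0;0.7 0 0 0 0 0;0 0 0 0 0 0")

```text
clock: 8.58
position: [0.5591, 0.0431, 0.1197]
ee_rot: [-0.001, 0.755, -0.656, -0.0]
ft_force: [-2.0, -0.2, 7.9]
width: 0.26
```

Request:
send_rows(targets="0.5 0 0 0 0 0;0 0 0 0 0 0")

```text
clock: 8.75
position: [0.5592, 0.0429, 0.1198]
ee_rot: [-0.001, 0.755, -0.656, -0.0]
ft_force: [-1.2, 1.9, 8.0]
width: 0.267
```

Request:
send_rows(targets="0.5 0 0 0 0 0;0 0 0 0 0 0")

```text
clock: 8.92
position: [0.5592, 0.0425, 0.1197]
ee_rot: [-0.001, 0.755, -0.656, -0.0]
ft_force: [-0.6, 1.2, 8.4]
width: 0.26
```

Request:
send_rows(targets="0 0 0 0 0 0;0 0 0 0 0 0;0 0 0 0 0 0;0 0 0 0 0 0;0 0 0 0 0 0", jaw=55)

```text
clock: 9.33
position: [0.5589, 0.0412, 0.1192]
ee_rot: [0.0, 0.754, -0.656, -0.0]
ft_force: [1.2, 0.6, 0.7]
width: 0.54
```

Request:
send_rows(targets="0 0 0 0 0 0;0 0 0 0 0 0;0 0 -10 0 0 0;0 0 -30 0 0 0;0 0 -40 0 0 0")

```text
clock: 9.75
position: [0.5573, 0.041, 0.1986]
ee_rot: [0.002, 0.755, -0.656, -0.002]
ft_force: [1.1, 0.1, -0.1]
width: 0.548
```

Request:
send_rows(targets="0 0 -20 0 0 0;30 0 0 0 0 0;30 0 0 0 0 0;0 0 0 0 0 0;0 0 0 0 0 0")

```text
clock: 10.17
position: [0.5674, -0.02, 0.22]
ee_rot: [-0.0, 0.753, -0.658, 0.0]
ft_force: [0.0, 1.1, -0.5]
width: 0.548
```

```bash
python3 plan.py .5702 -.042 .22 -1.432; python3 - <<'E'
from ov import *
s=np.ascontiguousarray(optics.get_image("side")[:,:,::-1])
t=np.ascontiguousarray(optics.get_image("top")[:,:,::-1])
cv2.imwrite("pics/top6.png",t);cv2.imwrite("pics/side6.png",s)
cv2.imwrite("pics/o6.png",np.hstack([cv2.resize(s[170:290,190:310],(400,400),interpolation=2),cv2.resize(t[130:250,220:340],(400,400),interpolation=2)]))
E
```

```text
t10.17 pos [ 0.5674 -0.02    0.22  ] xyaw -1.435 tilt [ 0.0006 -0.0003] F [ 0.   1.1 -0.5] w 0.548
delta tool mm [22.2  0.2  0. ] rz -0.003
```

View pics/o6.png

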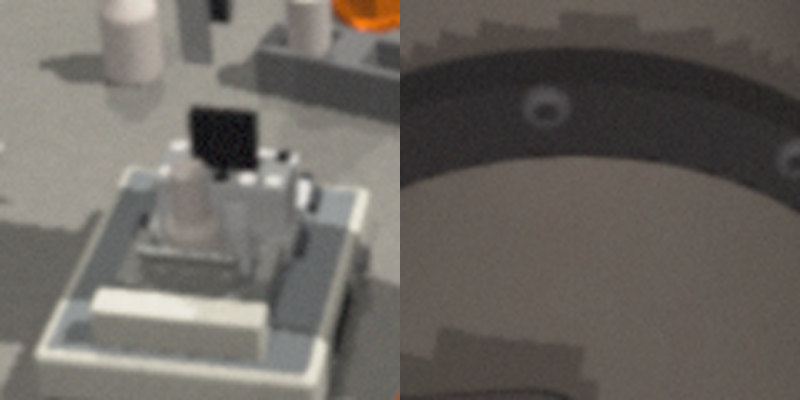

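```bash
python3 - <<'E'
from ov import *
s=cv2.imread("pics/side6.png")
A=np.linspace(0,2*np.pi,30)
pose=[.559,.0412,.05,0]
ring=lambda r,z:[(r*np.cos(a),r*np.sin(a),z) for a in A]
im=over(s,"side",pose,(205,285,185,265),7,[ring(.013,.106),ring(.013,.066),ring(.02,.06)])
im0=cv2.resize(s[185:265,205:285],None,fx=7,fy=7,interpolation=2)
cv2.imwrite("pics/o7.png",cv2.resize(np.hstack([im0,im]),(800,400)))
E
```

```text
(no output)
```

View pics/o7.png

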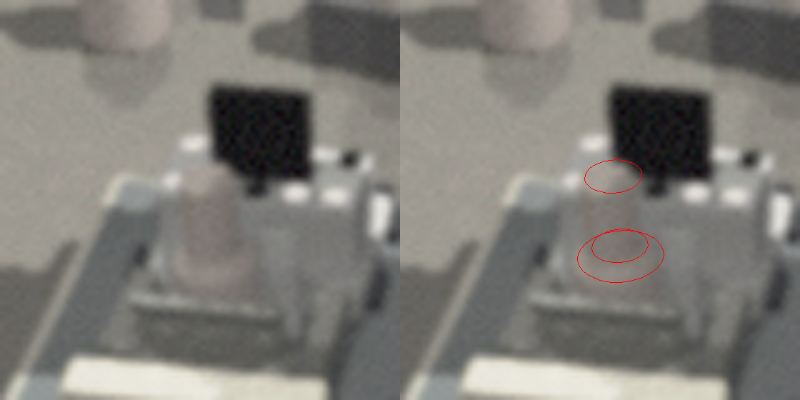

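The peg stands upright, its rings matching to about 1 px, and the catch is open. In the side crop the block's flange edge looks clear. Now the fin: align at (0.570,−0.042) and descend.

Request:
send_rows(targets="22 0 0 0 0 -0.003;0 0 0 0 0 0;0 0 0 0 0 0;0 0 0 0 0 0")

```text
clock: 10.6
position: [0.5703, -0.0389, 0.2194]
ee_rot: [-0.0, 0.756, -0.655, -0.0]
ft_force: [0.1, 0.0, -0.1]
width: 0.547
```

```bash
python3 plan.py .5702 -.042 .115 -1.432; python3 - <<'E'
from ov import *
s=np.ascontiguousarray(optics.get_image("side")[:,:,::-1])
cv2.imwrite("pics/o8.png",cv2.resize(s[120:290,190:330],None,fx=3.5,fy=3.5,interpolation=2))
E
```

```text
t10.60 pos [ 0.5703 -0.0389  0.2194] xyaw -1.428 tilt [-0.0001  0.0005] F [ 0.1  0.  -0.1] w 0.547
delta tool mm [  3.1   0.5 104.4] rz 0.004
```

View pics/o8.png

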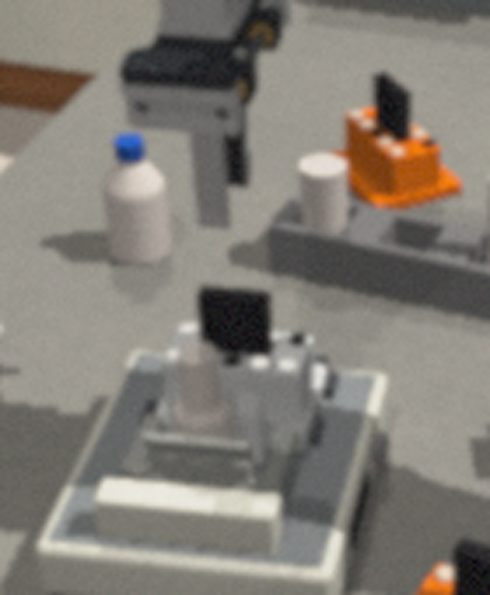

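Request:
send_rows(targets="2.5 0.5 10 0 0 0;0 0 30 0 0 0;0 0 20 0 0 0;0 0 0 0 0 0;0 0 0 0 0 0")

```text
clock: 11.07
position: [0.5695, -0.0422, 0.1585]
ee_rot: [0.001, 0.756, -0.655, -0.001]
ft_force: [-0.0, -0.7, 1.8]
width: 0.549
```

```bash
python3 plan.py .5702 -.042 .115 -1.432; python3 - <<'E'
from ov import *
s=np.ascontiguousarray(optics.get_image("side")[:,:,::-1])
cv2.imwrite("pics/o9.png",cv2.resize(s[150:280,200:310],None,fx=4.5,fy=4.5,interpolation=2))
E
```

```text
t11.07 pos [ 0.5695 -0.0422  0.1585] xyaw -1.428 tilt [-0.0022  0.0004] F [-0.  -0.7  1.8] w 0.549
delta tool mm [-0.1 -0.8 43.5] rz 0.004
```

View pics/o9.png

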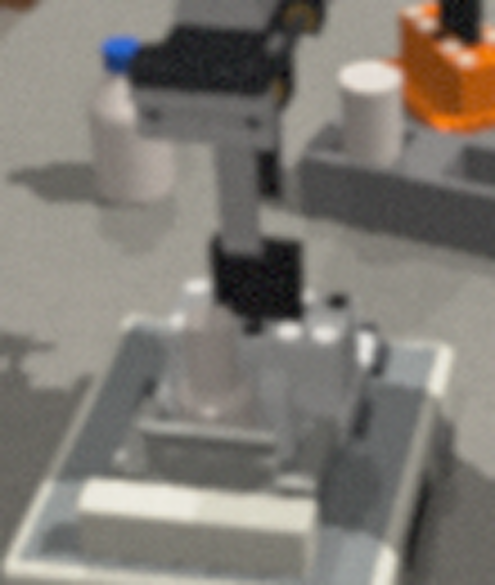

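The near finger (242,245) is in front of the fin (258), and its offset is what the perspective slant predicts. Descending and closing.

Request:
send_rows(targets="0 -0.5 15 0 0 0;0 0 15 0 0 0;0 0 10 0 0 0;0 0 3 0 0 0;0 0 0 0 0 0")

```text
clock: 11.53
position: [0.5708, -0.0424, 0.1164]
ee_rot: [0.0, 0.755, -0.655, -0.0]
ft_force: [-0.6, 0.5, 0.4]
width: 0.548
```

Request:
send_rows(targets="0 0 0 0 0 0;0 0 0 0 0 0;0 0 0 0 0 0;0 0 0 0 0 0;0 0 0 0 0 0", jaw=0, force=30)

```text
clock: 11.95
position: [0.5709, -0.0426, 0.1167]
ee_rot: [-0.0, 0.755, -0.655, 0.0]
ft_force: [0.3, 0.1, -0.5]
width: 0.23
```

Request:
send_rows(targets="0 0 0 0 0 0;0 0 0 0 0 0;0 0 0 0 0 0;0 0 0 0 0 0")

```text
clock: 12.28
position: [0.5708, -0.0421, 0.1165]
ee_rot: [-0.0, 0.756, -0.655, -0.0]
ft_force: [-0.9, 4.8, 5.3]
width: 0.144
```

```bash
python3 plan.py .5702 -.042 .115 -1.432
```

```text
t12.28 pos [ 0.5708 -0.0421  0.1165] xyaw -1.429 tilt [0.0002 0.0004] F [-0.9  4.8  5.3] w 0.144
delta tool mm [-0.2  0.6  1.5] rz 0.003
```

Request:
send_rows(targets="0 0 -1 0 0 0;0 0 -2 0 0 0;0 0 -2 0 0 0;0 0 -2 0 0 0;0 0 0 0 0 0", force=40)

```text
clock: 12.7
position: [0.5706, -0.0425, 0.1235]
ee_rot: [0.0, 0.755, -0.655, -0.0]
ft_force: [-0.6, 4.7, -3.8]
width: 0.143
```

Request:
send_rows(targets="0 0 -3 0 0 0;0 0 -3 0 0 0;0 0 -3 0 0 0;0 0 -3 0 0 0;0 0 0 0 0 0")

```text
clock: 13.12
position: [0.5712, -0.0429, 0.1362]
ee_rot: [-0.0, 0.755, -0.655, 0.001]
ft_force: [-0.2, -0.2, -4.6]
width: 0.15
```

```bash
python3 plan.py .5702 -.042 .25 -1.432;python3 - <<'E'
from ov import *
s=np.ascontiguousarray(optics.get_image("side")[:,:,::-1])
cv2.imwrite("pics/o10.png",cv2.resize(s[150:280,200:310],None,fx=4.5,fy=4.5,interpolation=2))
E
```

```text
t13.12 pos [ 0.5712 -0.0429  0.1362] xyaw -1.429 tilt [ 0.0012 -0.0004] F [-0.2 -0.2 -4.6] w 0.150
delta tool mm [  -1.     0.7 -113.8] rz 0.003
```

View pics/o10.png

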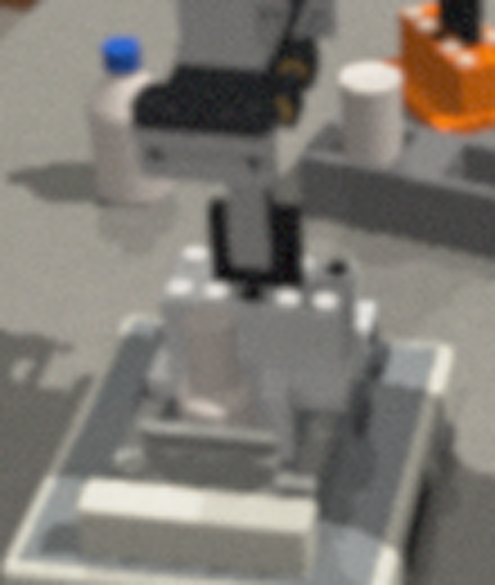

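The block hangs upright in the grip, 20 mm up with 4.6 N of weight. Continuing up.

Request:
send_rows(targets="0 0 -10 0 0 0;0 0 -20 0 0 0;0 0 -25 0 0 0;0 0 -25 0 0 0;0 0 -25 0 0 0")

```text
clock: 13.58
position: [0.5705, -0.0426, 0.2421]
ee_rot: [-0.0, 0.755, -0.655, -0.0]
ft_force: [0.4, -0.1, -4.4]
width: 0.143
```

Request:
send_rows(targets="0 0 -18 0 0 0;0 0 -8 0 0 0;0 0 0 0 0 0;0 0 0 0 0 0")

```text
clock: 13.92
position: [0.5704, -0.0427, 0.2659]
ee_rot: [0.0, 0.755, -0.655, -0.0]
ft_force: [-0.1, -0.1, -5.7]
width: 0.147
```

```bash
python3 plan.py .487 .298 .26 -1.48;python3 - <<'E'
from ov import *
s=np.ascontiguousarray(optics.get_image("side")[:,:,::-1])
cv2.imwrite("pics/o11.png",cv2.resize(s[110:290,190:330],None,fx=3.3,fy=3.3,interpolation=2))
E
```

```text
t13.92 pos [ 0.5704 -0.0427  0.2659] xyaw -1.429 tilt [-0.0002 -0.0001] F [-0.1 -0.1 -5.7] w 0.147
delta tool mm [-349.    34.5    5.9] rz 0.051
```

View pics/o11.png

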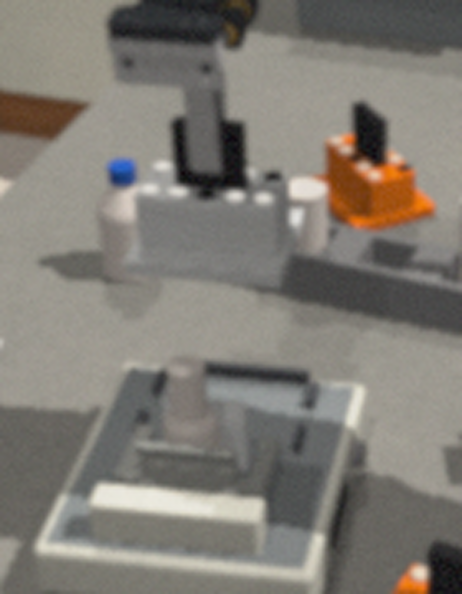

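The block is clear and upright, and the peg still stands in the slot at (185,400). Carrying it to the plate.

Request:
send_rows(targets="-12 1 0 0 0 0;-24 2 0 0 0 0;-32 3 0 0 0 0;-32 3 0 0 0 0;-32 3 0 0 0 0")

```text
clock: 14.38
position: [0.5388, 0.0882, 0.2651]
ee_rot: [0.001, 0.755, -0.655, -0.001]
ft_force: [-0.3, 0.5, -4.8]
width: 0.153
```

Request:
send_rows(targets="-32 3 0 0 0 0;-32 3 0 0 0 0;-32 3 0 0 0 0;-32 3 0 0 0 0;-32 3 0 0 0 0")

```text
clock: 14.8
position: [0.5012, 0.2445, 0.2652]
ee_rot: [0.001, 0.756, -0.655, -0.0]
ft_force: [1.1, -0.0, -5.3]
width: 0.147
```

Request:
send_rows(targets="-28 4 0 0 0 0;-18 2 0 0 0 0;-8 1 0 0 0 0.05;0 0 0 0 0 0;0 0 0 0 0 0")

```text
clock: 15.22
position: [0.4874, 0.2953, 0.2653]
ee_rot: [0.001, 0.74, -0.673, -0.0]
ft_force: [1.1, -0.4, -4.8]
width: 0.144
```

```bash
python3 plan.py .487 .2985 .0865 -1.48;python3 - <<'E'
from ov import *
s=np.ascontiguousarray(optics.get_image("side")[:,:,::-1])
t=np.ascontiguousarray(optics.get_image("top")[:,:,::-1])
cv2.imwrite("pics/o12.png",np.hstack([cv2.resize(s[140:420,150:330],(386,600),interpolation=2),cv2.resize(t[130:330,90:220],(390,600),interpolation=2)]))
E
```

```text
t15.22 pos [0.4874 0.2953 0.2653] xyaw -1.477 tilt [-0.0015 -0.0008] F [ 1.1 -0.4 -4.8] w 0.144
delta tool mm [-3.300e+00 -1.000e-01  1.788e+02] rz 0.003
```

View pics/o12.png

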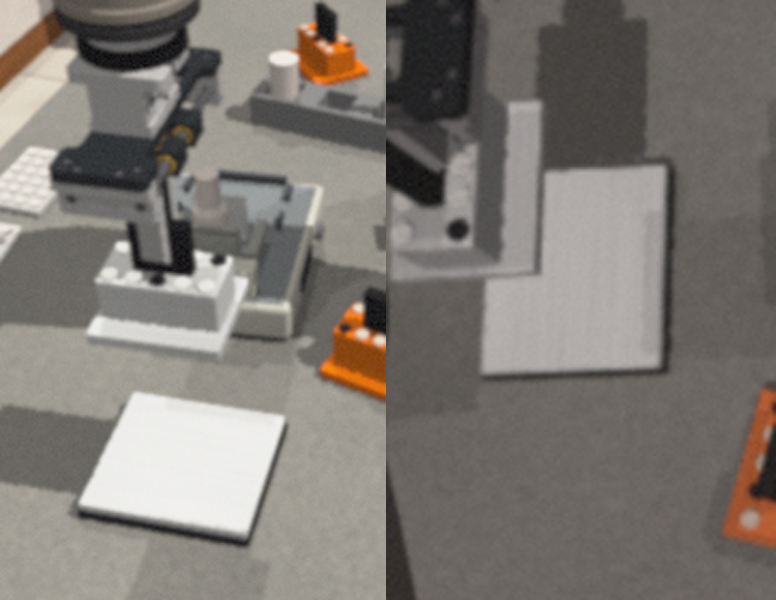

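The block is held upright over the plate. Lowering it.

Request:
send_rows(targets="-3 0 10 0 0 0;0 0 25 0 0 0;0 0 35 0 0 0;0 0 35 0 0 0;0 0 25 0 0 0")

```text
clock: 15.73
position: [0.4871, 0.2967, 0.133]
ee_rot: [0.001, 0.739, -0.674, -0.0]
ft_force: [1.0, -0.3, -5.8]
width: 0.148
```

Request:
send_rows(targets="0 0 15 0 0 0;0 0 8 0 0 0;0 0 4 0 0 0;0 0 0 0 0 0;0 0 0 0 0 0")

```text
clock: 16.15
position: [0.4884, 0.2984, 0.1101]
ee_rot: [-0.001, 0.739, -0.674, 0.0]
ft_force: [1.7, -0.7, -4.9]
width: 0.145
```

```bash
python3 plan.py .487 .2985 .0865 -1.48;python3 - <<'E'
from ov import *
s=np.ascontiguousarray(optics.get_image("side")[:,:,::-1])
t=np.ascontiguousarray(optics.get_image("top")[:,:,::-1])
cv2.imwrite("pics/o13.png",np.hstack([cv2.resize(s[240:420,150:330],(400,400),interpolation=2),cv2.resize(t[150:290,90:230],(400,400),interpolation=2)]))
E
```

```text
t16.15 pos [0.4884 0.2984 0.1101] xyaw -1.479 tilt [0.001  0.0007] F [ 1.7 -0.7 -4.9] w 0.145
delta tool mm [-0.2  1.4 23.6] rz 0.001
```

View pics/o13.png

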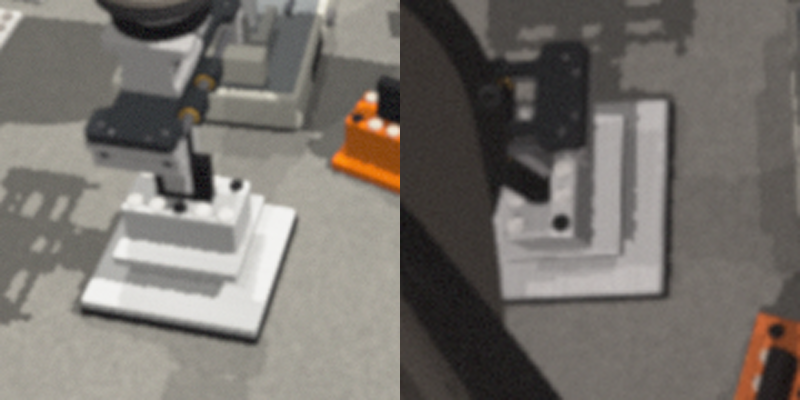

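The block is over the middle of the plate, 20-odd mm up. Final lowering.

Request:
send_rows(targets="0 0 7 0 0 0;0 0 6 0 0 0;0 0 4 0 0 0;0 0 2 0 0 0;0 0 0 0 0 0")

```text
clock: 16.67
position: [0.4875, 0.298, 0.0896]
ee_rot: [0.0, 0.739, -0.674, -0.0]
ft_force: [0.1, -0.4, -4.5]
width: 0.148
```

Request:
send_rows(targets="0 0 1 0 0 0;0 0 1 0 0 0;0 0 0 0 0 0")

```text
clock: 16.92
position: [0.4879, 0.2982, 0.0883]
ee_rot: [-0.0, 0.739, -0.674, -0.0]
ft_force: [-0.7, 0.4, -4.8]
width: 0.147
```

Request:
send_rows(targets="0 0 1 0 0 0;0 0 0.5 0 0 0;0 0 0 0 0 0")

```text
clock: 17.17
position: [0.4879, 0.2981, 0.0868]
ee_rot: [0.0, 0.739, -0.674, -0.0]
ft_force: [0.0, 0.5, -4.7]
width: 0.146
```

Request:
send_rows(targets="0 0 0.7 0 0 0;0 0 0 0 0 0")

```text
clock: 17.33
position: [0.488, 0.2982, 0.0865]
ee_rot: [-0.0, 0.739, -0.674, 0.0]
ft_force: [-2.5, -1.9, 3.0]
width: 0.146
```

Request:
send_rows(targets="0 0 0.7 0 0 0;0 0 0 0 0 0")

```text
clock: 17.5
position: [0.488, 0.2982, 0.0865]
ee_rot: [-0.0, 0.739, -0.674, 0.0]
ft_force: [-7.6, -5.9, 15.7]
width: 0.146
```

Request:
send_rows(targets="0 0 0.7 0 0 0;0 0 0 0 0 0")

```text
clock: 17.67
position: [0.4881, 0.2982, 0.0865]
ee_rot: [-0.0, 0.739, -0.674, 0.0]
ft_force: [-10.0, -8.0, 28.3]
width: 0.148
```

Seated on the plate. I ease the push, open, and retreat.

Request:
send_rows(targets="0 0 -1.5 0 0 0;0 0 0 0 0 0;0 0 0 0 0 0")

```text
clock: 17.92
position: [0.4881, 0.2983, 0.0865]
ee_rot: [-0.0, 0.739, -0.674, 0.0]
ft_force: [-1.3, -1.1, 4.4]
width: 0.148
```

Request:
send_rows(targets="0 0 0 0 0 0;0 0 0 0 0 0;0 0 0 0 0 0;0 0 0 0 0 0;0 0 0 0 0 0", jaw=50)

```text
clock: 18.33
position: [0.4879, 0.2982, 0.0862]
ee_rot: [-0.0, 0.739, -0.674, -0.0]
ft_force: [0.2, 0.2, 0.9]
width: 0.465
```

Request:
send_rows(targets="0 0 -5 0 0 0;0 0 -20 0 0 0;0 0 -35 0 0 0;0 0 -40 0 0 0;0 0 -40 0 0 0")

```text
clock: 18.75
position: [0.4873, 0.298, 0.228]
ee_rot: [0.0, 0.739, -0.674, -0.0]
ft_force: [1.3, -0.2, 0.7]
width: 0.502
```

Request:
send_rows(targets="0 0 -40 0 0 0;-30 0 -20 0 0 0;-35 0 0 0 0 0;-35 0 0 0 0 0;-35 0 0 0 0 0")

```text
clock: 19.17
position: [0.4755, 0.4339, 0.2874]
ee_rot: [-0.001, 0.738, -0.674, 0.0]
ft_force: [-0.5, 0.6, 0.0]
width: 0.499
```

Request:
send_rows(targets="-35 0 0 0 0 0;-35 0 0 0 0 0;0 0 0 0 0 0;0 0 0 0 0 0")

```text
clock: 19.5
position: [0.4677, 0.5042, 0.2858]
ee_rot: [0.0, 0.74, -0.673, -0.001]
ft_force: [-0.3, -0.3, -0.8]
width: 0.501
```

```bash
python3 plan.py .487 .2985 .0865 -1.48;python3 - <<'E'
from ov import *
s=np.ascontiguousarray(optics.get_image("side")[:,:,::-1])
t=np.ascontiguousarray(optics.get_image("top")[:,:,::-1])
cv2.imwrite("pics/top14.png",t);cv2.imwrite("pics/side14.png",s)
cv2.imwrite("pics/o14.png",np.hstack([cv2.resize(s[190:410,150:350],(400,440),interpolation=2),cv2.resize(t[120:285,90:350],(400,254),interpolation=2) if 0 else cv2.resize(t[110:290,110:340],(400,440),interpolation=2)]))
for q in("peg","block","plate","catch"):
  print(q,[([round(v) for v in d["xy"]],round(d["p"],2)) for d in optics.find_in(q,"top")])
E
```

```text
t19.50 pos [0.4677 0.5042 0.2858] xyaw -1.476 tilt [-0.0014  0.0003] F [-0.3 -0.3 -0.8] w 0.501
delta tool mm [206.7   0.  199.2] rz 0.004
peg [([262, 175], 0.78)]
block [([230, 291], 0.93), ([456, 334], 0.92), ([327, 301], 0.8), ([492, 187], 0.62), ([150, 218], 0.59), ([174, 229], 0.33)]
plate [([171, 228], 0.88)]
catch [([255, 193], 0.94)]
```

View pics/o14.png

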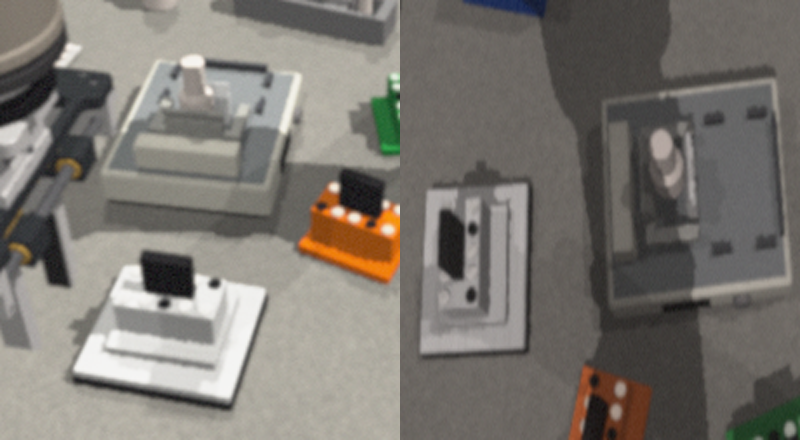

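The block looks central and upright on the plate. The peg may be leaning in the side view, so I zoom in on it.

```bash
python3 - <<'E'
from ov import *
A=np.linspace(0,2*np.pi,30)
pose=[.559,.0412,.05,0]
ring=lambda r,z:[(r*np.cos(a),r*np.sin(a),z) for a in A]
L=[ring(.013,.106),ring(.013,.066),ring(.02,.06)]
out=[]
for n,f,roi in(("side","pics/side14.png",(210,290,200,280)),("top","pics/top14.png",(225,305,145,225))):
    im=cv2.imread(f); x0,x1,y0,y1=roi
    out.append(np.vstack([cv2.resize(im[y0:y1,x0:x1],(400,300),interpolation=2),cv2.resize(over(im,n,pose,roi,5,L),(400,300))]))
cv2.imwrite("pics/o15.png",np.hstack(out))
E
```

```text
(no output)
```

View pics/o15.png

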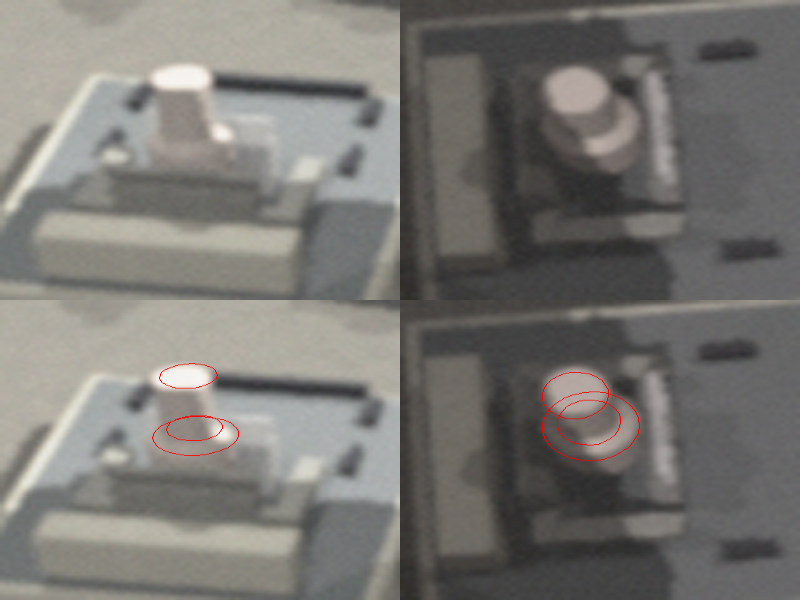

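The peg's rings match an upright pose within about 1 px in both views. The flange margins on the plate are 25 mm (right) and 25 mm (bottom), which is what a centred block would give. Handing in.

```bash
python3 -c "
from station import env,telemetry
print(telemetry.get_obs()['ft_force'],telemetry.get_obs()['clock']); print(env.finish_job())"
```

```text
[ 0.57211666  0.31719554 -0.54856527] 19.8
the job is handed in; nothing more can be done
None
```

The job is done and handed in at 19.8 s; the station gives no verdict.

- **Peg:** I pushed the thick tapered peg (the middle one in the stand) down into the slot. Its foot met the deck when the tool force rose to about 18 N. I then moved it against the stop wall and released it. In the last pictures it stands upright in the slot, matching the expected outline to within about 1 px (roughly 2 mm) in both cameras. I could not read the catch opening directly, but the shank fills the gap between wall and catch.
- **Block:** I lifted it out by the fin; it weighed about 4.7 N and came up free. I carried it over the peg and lowered it until it touched the plate. I then released it with no drop. In the last picture the flange margins are about 25 mm on both edges I could measure, which is what a centred block would show. It looks upright and is clear of the fingers.
- **Disagreements:** The side camera read about 1 px low compared with the top camera and the peg tip, so I relied on the top camera for position. While setting the block down, I let the push reach about 28 N (31 N with the sideways part) before easing off, below the 40 N and 120 N limits.

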